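# Fetch the transport case from the gated bay and set it on the scale

### The job

Lift the thumb latch and swing the holding bay's gate wide open, then draw the transport case by its end tab straight out onto the table until all of it is clear of the bay, and let go of it. Take it again by its top handle and set it down gently on the bench scale, upright, in the middle of the platform and square to it, with the case's long side along the platform's long side; leave the gate wide open and do not disturb the other things on the table.

Things in the scene. Friction and masses are not known exactly. Their poses are not given: they have to be found in the camera images.
- bay: Fixed holding bay of aluminium bars, 200 mm deep (x), 180 mm wide (y), open underneath: its content stands on the table. Origin: on the table under its middle; the gated front looks to its -x. A clear roof covers it from x = -40 mm to the back, top at z = 98 mm; in front of that it is open above. Corner posts (x = -100 and 100, y = 85 and -89 mm) are 92 mm high.
- catch (a point): Top of the catch lip on the bay's front +y post: an upright dark plate 8 mm thick (x), 24 mm wide (y), top 78 mm above the table. The latch bar lies between it and the post. Fixed to the bay, axes as the bay's.
- gate_hinge (a point): Point on the gate's vertical hinge axis, at bay x = -100, y = -85 mm, 50 mm above the table. Axes as the bay's.
- gate (a joint): Swing of the gate (aluminium bars, 155 mm wide, 12 to 84 mm above the table, 10 mm thick) about its hinge, rad: 0 shut, grows to 2.0 as the free (+y) end swings outwards (turning counter-clockwise seen from above); 1.57 is square to the front. It stays where it is left (0.1 N m hinge friction).
- latch (a joint): Angle of the steel latch bar (8 mm thick, 16 mm high, 142 mm long) on the gate's outer face, rad: 0 level, down in its catch; grows to 0.5 as its free end is lifted. It clears the catch lip from about 0.22 and falls back by its own weight when let go; while it is down the gate cannot open.
- latch_tab (a point): Point to pinch on the latch's thumb tab: an upright plate on the latch bar, 8 mm thick (its x, across the gate), 32 mm wide, standing up above the gate's top edge to 135 mm above the table when down. This point is 15 mm below the tab's top and turns with the bar. Local x points across the gate, inwards; y along the bar to its free end.
- latch_pivot (a point): Pivot of the latch bar on the gate, 68 mm above the table; the bar turns about this point's local x axis (across the gate). From here the tab's pinch point lies 85 mm along the bar and 52 mm above it when the latch is down. Moves with the gate, 75 mm from the hinge.
- case_centre (a point): Middle of the grey transport case's body (140 mm long on its x, 100 mm wide on y, 50 mm high; this point is 25 mm above its underside). Loose, about 0.65 kg. It starts inside the bay, end tab towards the gate. Its x is along its length, away from the end tab; z up.
- case_handle (a point): Middle of the case's top handle: a black bar along the case's x, 90 mm long, 14 mm wide, 66 to 82 mm above the case's underside, over the case's middle, open below between its two feet.
- case_tab (a point): Point to pinch on the case's end tab: a black upright fin, 10 mm thick (across, y), reaching 30 mm out from the end face at case x = -70 mm, 18 to 80 mm above the underside. This point is 64 mm above the underside and 87 mm from the case's middle.
- scale_top (a point): Middle of the bench scale's steel platform, on its top, 35 mm above the table. The platform is 150 mm on x and 200 mm on y (the long side). Fixed. A low display panel, 22 mm high, lies at its -x side.
- sanitizer: Bystander: bottle, 56 mm diameter, 150 mm tall. Origin under its middle.
- tape_roll: Bystander: roll of parcel tape lying flat, 100 mm diameter, 48 mm high. Origin under its middle.
- kit_carton: Bystander: small paper carton, 60 x 100 x 45 mm. Origin under its middle.
- scissors: Bystander: scissors lying flat, about 170 mm long. Origin near the pivot.

How it is judged:
By the outcome, as a careful person would: the job done as asked, in the order asked, and still so for the second after the job is handed in, with the robot touching nothing.
It also fails if it takes over 58 s, if anything falls off the work surface, if the arm or the gripper's body presses on something with over 40 N, if the wrist force passes 120 N, or if a joint passes its speed limit or range.

### The arm

A 6-joint arm with a two-finger parallel gripper is mounted at the origin on the work surface. World frame = base frame: x ahead of the robot, y to its left, z up, the work surface at z = 0. Lengths are in m, angles in rad, forces in N, time in s.
With the tool pointing down it reaches from about 0.375 to 0.975 m from the base axis. Payload 3.8 kg.
Tool frame: the origin (TCP) lies midway between the tips of the shut fingers; the grasp point (between the pads) lies 19 mm behind it; z points along the fingers, y is the direction in which the jaws open and shut (so a half turn about z gives the same grasp; the last joint's range is limited). The gripper opens to 85 mm and grips with 20 to 120 N. Pads are 22 mm wide; open, the fingers measure 114 mm over their backs; the gripper's body (76 mm by 85 mm) begins 54 mm behind the grasp point. The pads swing forward as they close: fully open they stand 13 mm farther back than shut.
Start: joints at [1.124, 0.264, 1.604, -0, 1.274, -0.037], TCP at [0.269, 0.619, 0.231] pointing down, gripper open.
Joint ranges: [-2.63, 2.63], [-0.94, 2.18], [0.31, 2.57], [-1.31, 4.45], [0, 2.66], [-2.55, 2.55]. Speed limits (rad/s): [2.57, 2.57, 3.14, 3.14, 3.14, 3.14].

### API

Orientations are given as a rotation vector (axis times angle).
In Python, from workcell import bot gives the robot as it stands. The module is installed in compiled form; this text tells all that it offers.
- The arm moves only by the tool move_arm, never from a script. Its argument "steps" is a list of rows, each a list of 5 numbers: the shift along the tool's x, y, z in mm, then the turn about the tool's z in degrees, then the opening in per cent of the stroke, from 0 (shut) to 100 (fully open). In form: [[tx, ty, tz, turn, claw], ...]. A call has 1 to 20 rows; each row is the pose to reach, as a shift and turn from the pose commanded when the call began, along the tool's axes at that moment; what a row does not reach only later rows make up. A row lasts 1/10 s, in which the tool goes at most 50 mm and 8.59 degrees, less where a joint would pass 70% of its speed; a pose out of reach is approached as far as the arm can. A call with a gripper value outside its range is refused whole. The fingers move at their own pace and stop on an object; "newtons" is the grip in N (left out, the last holds). Time passes only in rows, so rows that repeat a pose let the fingers close. It gives the time, the measured TCP pose, the force and the opening at its end, in the units of the state.
- bot.read_state(): the state, without advancing time (a new reading comes with each control period).
- bot.read_camera(name): name is "side" or "top"; returns a dict with "pixels" (420x560x3 uint8, red, green, blue), "depth" (420x560 float32, m along the optical axis (not along the pixel's ray), 0 where there is no reading), "fovy" (degrees; the focal length in pixels is half the picture's height over the tangent of half this angle, whatever the lens; pixels are square), "cx", "cy" (the principal point, pixels), "xyz" and "attitude" of the camera in the world. Camera axes: x right, y up, looking along -z (the intrinsics and any distortion apply to the point x, -y, -z); pixel columns grow to the right and rows downward; lengths in m; the calibration is good to about 2 mm. A picture is of the moment at which its call begins.
- bot.finish_job(): hands the job in, once; it reports no verdict.
The state is a dict: "time": time; "q": joint angles; "joint_vel": joint speeds; "joint_torque": joint torques, N m; "tool_pos": TCP position; "tcp_rot": TCP orientation; "wrist_force": force on the tool from outside, world axes, zero at the start; "torque": the same for the moment, N m; "width": opening from 0.0 (shut) to 1.0 (fully open).
Only numpy, scipy, OpenCV 4.12 (cv2) and the standard library are available. Lean on these libraries where they do the work, as an engineer would, in place of code of your own. Each camera call takes 0.05 s, during which the arm holds its last target.

## Working session

There is one attempt and no reset: what is moved stays moved. The work goes in short steps, Python scripts to look and compute and a tool call to move; the robot and the scene stay as the last step left them, time stands still between calls to the robot, and variables do not carry over. Pictures are saved under pics/ and viewed, and the job is handed in when it is done.

Besides the shell and the picture viewer there is one more tool, called after "Call:" as a command line: name --pt "numbers of a row" for each row, then --argument value for the rest. move_arm: Moves the arm, as the interface text tells. Its arguments: {"type":"object","properties":{"steps":{"type":"array","items":{"type":"array","items":{"type":"number"}}},"newtons":{"type":"number"}},"required":["steps"]}

```bash
mkdir -p pics; cat > h.py <<'E'
import numpy as np,cv2
from scipy.spatial.transform import Rotation as R
from workcell import bot
def cam(n,save=None):
    c=bot.read_camera(n)
    if save: cv2.imwrite('pics/'+save+'.png',c['pixels'][:,:,::-1]); np.savez('pics/'+save+'.npz',**{k:np.array(v) for k,v in c.items()})
    return c
def load(s): 
    z=np.load('pics/'+s+'.npz'); return {k:z[k] for k in z.files}
def rot(c):
    a=np.array(c['attitude'],float)
    return R.from_rotvec(a).as_matrix() if a.shape==(3,) else (a if a.shape==(3,3) else R.from_quat(a).as_matrix())
def P(c,u,v,d=None):
    H,W=c['depth'].shape; f=H/2/np.tan(np.radians(float(c['fovy']))/2)
    u=np.asarray(u,float);v=np.asarray(v,float)
    if d is None: d=c['depth'][np.round(v).astype(int),np.round(u).astype(int)]
    p=np.stack([(u-c['cx'])/f*d,-(v-c['cy'])/f*d,-d],-1)
    return p@rot(c).T+c['xyz']
def Pz(c,u,v,z):
    a=P(c,u,v,1.0);o=np.asarray(c['xyz']);r=a-o
    return o+r*((z-o[2])/r[2])
def crop(s,u0,v0,u1,v1,k,name):
    im=cv2.imread('pics/'+s+'.png')[v0:v1,u0:u1]
    cv2.imwrite('pics/'+name+'.png',cv2.resize(im,None,fx=k,fy=k,interpolation=cv2.INTER_CUBIC))
E
python3 - <<'E'
from h import *
for n in('top','side'):
    c=cam(n,n+'0'); print(n,{k:v for k,v in c.items() if k not in('pixels','depth')})
print(bot.read_state())
E
```

```text
top {'fovy': 53.39341682183453, 'cx': 275.16300730244757, 'cy': 222.28277291946367, 'xyz': array([ 0.54553018, -0.062958  ,  0.98852725]), 'attitude': array([ 0.06669008, -0.06164713, -1.5997951 ])}
side {'fovy': 53.25075998989636, 'cx': 281.82091651301795, 'cy': 211.13587281232458, 'xyz': array([ 0.31736758, -0.75531961,  0.5722632 ]), 'attitude': array([ 0.96790056, -0.19795472, -0.34433733])}
{'time': 0.1, 'q': array([ 1.12406096e+00,  2.64725999e-01,  1.60530130e+00, -4.70321716e-06,
        1.27371609e+00, -3.68801916e-02]), 'joint_vel': array([ 0.00178828, -0.00271275, -0.00244904,  0.0006598 , -0.0009011 ,
        0.00030884]), 'joint_torque': array([ 2.72960660e-04, -5.16707468e+01, -3.68589234e+01, -8.82677978e-05,
        6.32503172e-03,  1.61082369e-05]), 'tool_pos': array([0.26866054, 0.61846912, 0.23001958]), 'tcp_rot': array([-0.63919598, -3.0753559 ,  0.00328124]), 'wrist_force': array([-0.22767537, -0.67520613, -0.23013373]), 'torque': array([0.01799202, 0.03459625, 0.04625734]), 'width': 0.9983144555892458}
```

View pics/top0.png

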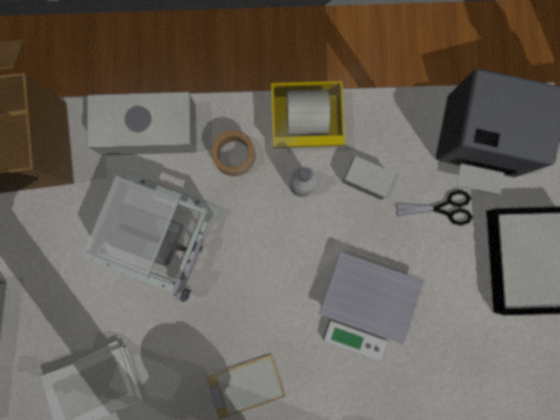

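View pics/side0.png

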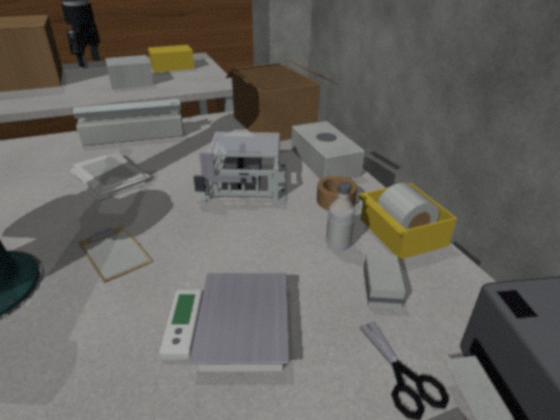

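```bash
python3 - <<'E'
from h import *
crop('top0',75,165,225,315,5,'t0c'); crop('side0',180,120,300,220,6,'s0c')
c=load('top0')
for u,v in [(250,250),(450,300),(300,200),(100,330),(300,385),(520,250)]: print(u,v,P(c,u,v))
c=load('side0')
for u,v in [(100,200),(300,250),(350,330),(150,380)]: print('s',u,v,P(c,u,v))
E
```

```text
250 250 [ 5.62320162e-01  4.89637142e-04 -1.56131937e-03]
450 300 [ 0.43195189 -0.46337165  0.00078582]
300 200 [ 0.67750187 -0.12170759  0.0014002 ]
100 330 [ 0.38647154  0.35523274 -0.00169261]
300 385 [ 0.24839469 -0.10701918 -0.00172935]
520 250 [ 0.5433775  -0.61563046  0.03459197]
s 100 200 [ 0.23027714  0.25058837 -0.00030911]
s 300 250 [ 6.23574309e-01 -1.15734292e-01 -4.03498508e-04]
s 350 330 [ 6.15069045e-01 -3.48092550e-01  4.11759404e-04]
s 150 380 [ 0.28155435 -0.32120395 -0.00037486]
```

View pics/t0c.png

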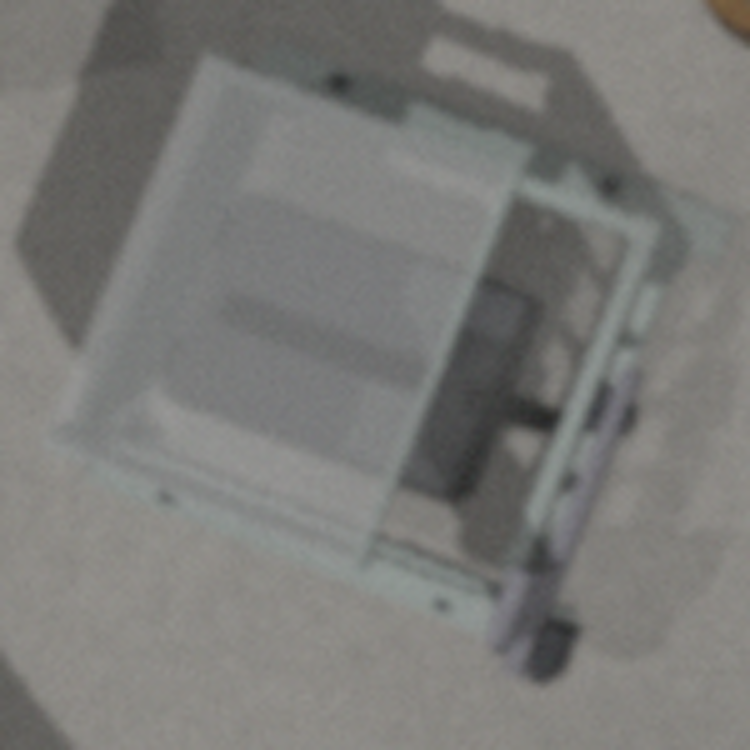

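View pics/s0c.png

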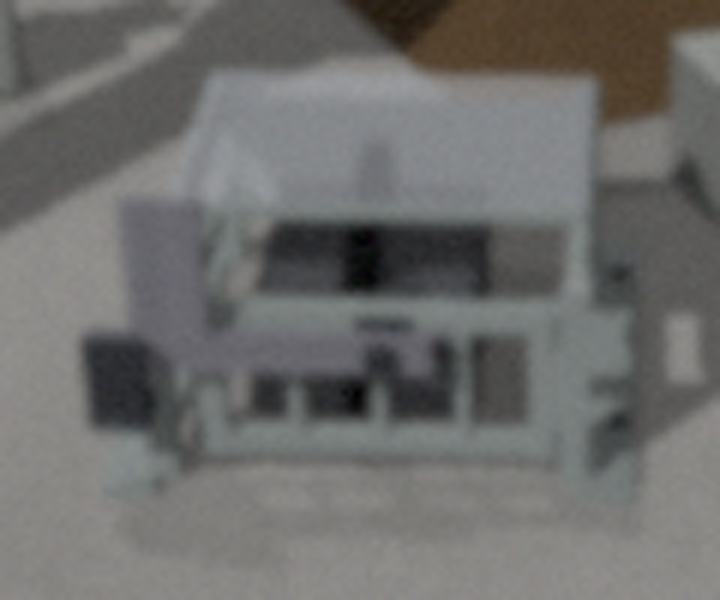

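```bash
python3 - <<'E'
from h import *
c=load('top0')
v,u=np.mgrid[165:315,75:225]
p=P(c,u,v); z=p[...,2]
vis=np.clip(z/0.14*255,0,255).astype(np.uint8)
vis=cv2.applyColorMap(vis,cv2.COLORMAP_JET)
cv2.imwrite('pics/t0d.png',cv2.resize(vis,None,fx=5,fy=5,interpolation=0))
m=z>0.105
print(m.sum()); 
for a,b,q in zip(u[m],v[m],p[m]): print(a,b,q.round(4))
c=load('side0')
v,u=np.mgrid[120:220,180:300]
p=P(c,u,v); z=p[...,2]
vis=cv2.applyColorMap(np.clip(z/0.14*255,0,255).astype(np.uint8),cv2.COLORMAP_JET)
cv2.imwrite('pics/s0d.png',cv2.resize(vis,None,fx=6,fy=6,interpolation=0))
E
```

```text
195
110 165 [ 0.5455 -0.063   0.9885]
118 169 [ 0.5455 -0.063   0.9885]
127 169 [ 0.5455 -0.063   0.9885]
125 173 [ 0.5455 -0.063   0.9885]
117 176 [ 0.5455 -0.063   0.9885]
126 176 [ 0.5455 -0.063   0.9885]
103 177 [ 0.5455 -0.063   0.9885]
150 177 [ 0.5455 -0.063   0.9885]
98 180 [ 0.5455 -0.063   0.9885]
155 181 [ 0.5455 -0.063   0.9885]
106 182 [ 0.5455 -0.063   0.9885]
101 186 [ 0.5455 -0.063   0.9885]
125 186 [ 0.5455 -0.063   0.9885]
141 186 [ 0.5455 -0.063   0.9885]
168 186 [ 0.5455 -0.063   0.9885]
205 188 [ 0.5455 -0.063   0.9885]
99 189 [ 0.5455 -0.063   0.9885]
207 190 [ 0.5455 -0.063   0.9885]
126 193 [ 0.5455 -0.063   0.9885]
142 197 [ 0.5455 -0.063   0.9885]
175 197 [ 0.5455 -0.063   0.9885]
208 199 [ 0.5455 -0.063   0.9885]
83 201 [ 0.5455 -0.063   0.9885]
162 201 [ 0.5455 -0.063   0.9885]
133 202 [ 0.5455 -0.063   0.9885]
131 203 [ 0.5455 -0.063   0.9885]
181 207 [ 0.5455 -0.063   0.9885]
114 208 [ 0.5455 -0.063   0.9885]
218 208 [ 0.5455 -0.063   0.9885]
154 212 [ 0.5455 -0.063   0.9885]
206 212 [ 0.5455 -0.063   0.9885]
216 213 [ 0.5455 -0.063   0.9885]
219 214 [ 0
[... 4474 characters left out ...]
778 0.1448 0.1134]
179 292 [0.4772 0.1446 0.1054]
172 293 [0.4776 0.1525 0.1322]
173 293 [0.4777 0.15   0.1343]
174 293 [0.4777 0.1478 0.1349]
175 293 [0.4779 0.1452 0.1373]
176 293 [0.4772 0.145  0.1298]
177 293 [0.4762 0.1457 0.1184]
178 293 [0.4756 0.1454 0.1108]
122 294 [ 0.5455 -0.063   0.9885]
175 294 [0.4757 0.1458 0.1349]
176 294 [0.4749 0.1459 0.1262]
146 296 [ 0.5455 -0.063   0.9885]
152 298 [ 0.5455 -0.063   0.9885]
178 298 [ 0.5455 -0.063   0.9885]
136 302 [ 0.5455 -0.063   0.9885]
106 306 [ 0.5455 -0.063   0.9885]
214 308 [ 0.5455 -0.063   0.9885]
98 311 [ 0.5455 -0.063   0.9885]
154 311 [ 0.5455 -0.063   0.9885]
90 313 [ 0.5455 -0.063   0.9885]
107 314 [ 0.5455 -0.063   0.9885]
```

View pics/t0d.png

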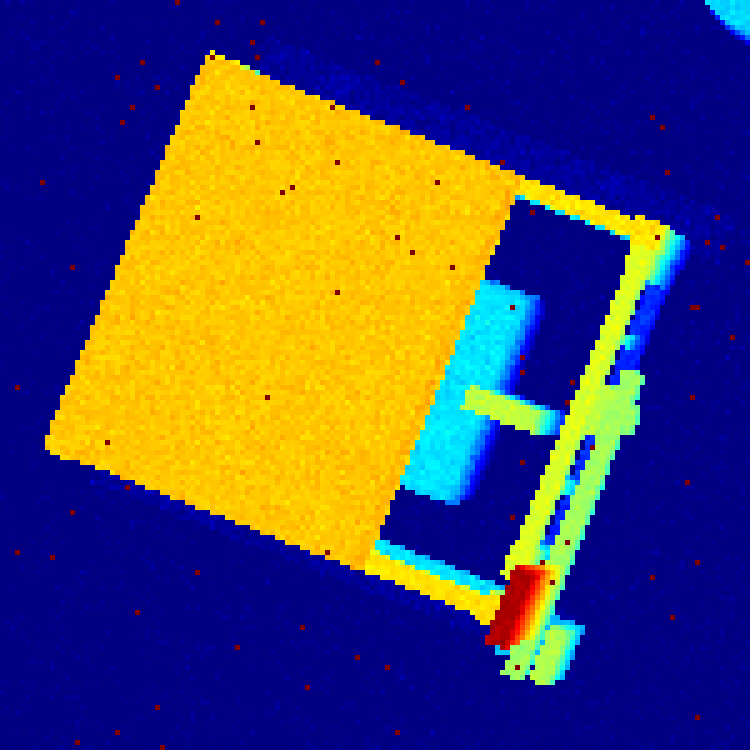

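View pics/s0d.png

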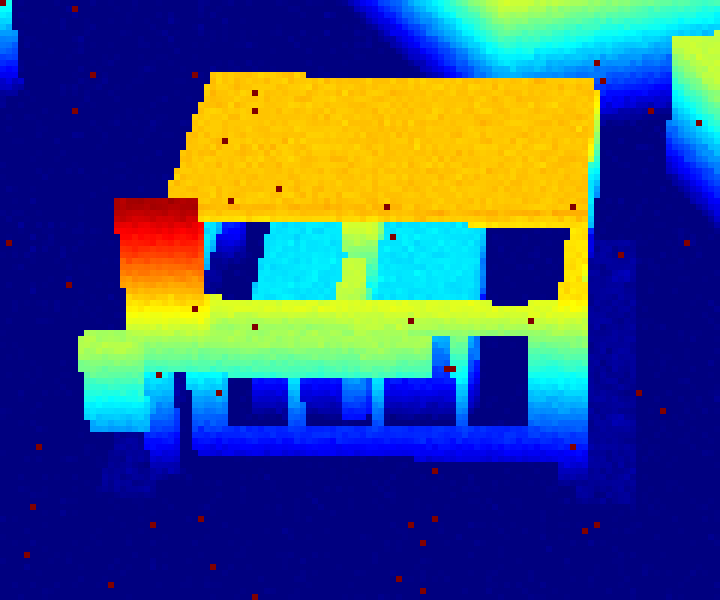

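```bash
python3 - <<'E'
from h import *
c=load('top0')
v,u=np.mgrid[0:420,0:560]
p=P(c,u,v); z=p[...,2]; ok=c['depth']>0
def rect(m,name):
    m=cv2.morphologyEx(m.astype(np.uint8),cv2.MORPH_OPEN,np.ones((2,2)))>0
    q=(p[m][:,:2]*1000).astype(np.float32); r=cv2.minAreaRect(q); print(name,m.sum(),np.round(r[0],1),np.round(r[1],1),round(r[2],2),'z',np.median(p[m][:,2]).round(4)); return r
box=(u>80)&(u<225)&(v>165)&(v<315)&ok
rect(box&(z>.093)&(z<.104)&(u<180),'roof')
rect(box&(z>.130)&(z<.14),'tab')
rect(box&(z>.043)&(z<.057)&(u<184)&(u>150)&(v>220)&(v<268),'casetop')
rect(box&(z>.073)&(z<.086)&(u<190)&(u>165)&(v>240)&(v<254),'fin')
s=(u>315)&(u<430)&(v>245)&(v<350)&ok
rect(s&(z>.031)&(z<.040),'scale')
for n,(a,b,cc,d,lo,hi) in dict(san=(285,160,320,200,.1,.17),tape=(205,125,262,180,.04,.055),carton=(335,145,405,200,.035,.055)).items():
    rect((u>a)&(u<cc)&(v>b)&(v<d)&ok&(z>lo)&(z<hi),n)
for n,(a,b,cc,d) in dict(clip=(200,350,290,420),sciss=(390,180,480,230),box=(80,85,195,155),yellow=(265,75,350,150)).items():
    m=(u>a)&(u<cc)&(v>b)&(v<d)&ok; print(n,p[m].min(0).round(3),p[m].max(0).round(3))
# side: gate face / tab
c=load('side0'); p=P(c,u,v); z=p[...,2]; ok=c['depth']>0
m=ok&(u>198)&(u<214)&(v>150)&(v<172)&(z>.1)&(z<.14)
q=p[m]; print('tab side',q.min(0),q.max(0),q.mean(0))
E
```

```text
roof 5379 [567.9 151.3] [412.5 197.5] 67.21 z 0.0953
tab 66 [478.6 154.8] [17.4 61.9] 41.39 z 0.1335
casetop 442 [586.4  81.3] [ 95.4 284.2] 2.71 z 0.0489
fin 87 [568.8 151.6] [55.6 15.1] 77.39 z 0.0795
scale 5854 [ 465.1 -218. ] [347.1 153.5] 69.02 z 0.0348
san 338 [ 632.6 -108.6] [ 45.1 191.3] 75.61 z 0.1131
tape 732 [685.5  11.7] [301.6  99. ] 9.9 z 0.0471
carton 1182 [ 632.5 -213.1] [116.5 326.9] 49.69 z 0.0448
clip [ 0.173 -0.084 -0.007] [0.332 0.122 0.016]
sciss [ 0.596 -0.549 -0.007] [ 0.717 -0.328  0.049]
box [ 0.797  0.122 -0.768] [1.303 0.76  0.086]
yellow [ 0.789 -0.395 -0.762] [ 1.323 -0.037  0.11 ]
tab side [0.47336308 0.13095865 0.10049677] [0.50612828 0.15493844 0.1364981 ] [0.4889198  0.14096153 0.11928775]
```

```bash
cat >> h.py <<'E'
def rect(c,box,lo,hi,name='',clean=True,extra=None):
    v,u=np.mgrid[0:420,0:560]; p=P(c,u,v); z=p[...,2]
    m=(u>=box[0])&(u<box[2])&(v>=box[1])&(v<box[3])&(c['depth']>0)&(z>lo)&(z<hi)
    m=cv2.morphologyEx(m.astype(np.uint8),cv2.MORPH_CLOSE,np.ones((3,3)))&(np.abs(z-(lo+hi)/2)<(hi-lo)/2).astype(np.uint8)
    n,l,st,_=cv2.connectedComponentsWithStats(m); k=1+np.argmax(st[1:,4]); m=l==k
    q=(p[m][:,:2]*1000).astype(np.float32); r=cv2.minAreaRect(q)
    print(name,m.sum(),np.round(r[0],1),np.round(r[1],1),round(r[2],2),'z',np.median(p[m][:,2]).round(4),'mean',p[m].mean(0).round(4)); return r,p[m]
E
python3 - <<'E'
from h import *
c=load('top0')
rect(c,(80,165,182,315),.088,.103,'roof')
rect(c,(165,270,190,300),.130,.14,'tab')
rect(c,(150,220,184,268),.043,.057,'casetop')
rect(c,(160,240,190,254),.073,.086,'fin')
rect(c,(315,245,430,350),.029,.040,'scale')
rect(c,(285,160,320,200),.1,.17,'san')
rect(c,(205,125,262,180),.04,.055,'tape')
rect(c,(335,145,405,200),.035,.055,'carton')
rect(c,(315,300,430,370),.015,.028,'panel')
rect(c,(180,310,320,420),.006,.03,'clip')
rect(c,(390,180,480,230),.004,.03,'sciss')
c=load('side0')
rect(c,(180,270-120,225,172),.105,.14,'tabside')
rect(c,(150,260,300,365),.029,.042,'scale')
rect(c,(200,120,290,160),.09,.104,'roof')
rect(c,(230,150,270,175),.045,.056,'casetop')
E
```

```text
roof 5977 [607.2 221.2] [208.5 185.2] 67.15 z 0.0953 mean [0.6154 0.2465 0.0953]
tab 69 [491.2 143.3] [ 8.  32.2] 66.77 z 0.1343 mean [0.4914 0.1431 0.1342]
casetop 445 [582.6 181.3] [26.9 99.9] 67.3 z 0.0491 mean [0.5828 0.1827 0.0491]
fin 74 [573.7 159.3] [32.5 10.2] 68.54 z 0.0794 mean [0.5737 0.1589 0.0792]
scale 5916 [ 447.2 -273.5] [200.7 150.1] 68.79 z 0.0349 mean [ 0.4469 -0.2732  0.0349]
san 348 [ 708.4 -124.2] [46.3 40. ] 73.68 z 0.1137 mean [ 0.7065 -0.1242  0.1244]
tape 737 [788.7  31.7] [98.6 97.7] 74.75 z 0.0474 mean [0.788  0.0315 0.0472]
carton 1185 [ 721.7 -281.1] [99.9 61.5] 63.9 z 0.0448 mean [ 0.7207 -0.2804  0.0447]
panel 1379 [ 349.5 -235.1] [139.4  50.5] 68.93 z 0.022 mean [ 0.3503 -0.2348  0.0219]
clip 215 [229.  82.] [55.6 24.3] 23.8 z 0.0113 mean [0.2306 0.0826 0.0111]
sciss 839 [ 658.5 -441. ] [176.7  82.9] 78.73 z 0.0077 mean [ 0.6468 -0.4563  0.0078]
tabside 182 [489.4 142.5] [13.8 32.7] 65.77 z 0.1219 mean [0.489  0.141  0.1215]
scale 8128 [ 446.2 -273. ] [202.2 150. ] 68.83 z 0.0343 mean [ 0.4417 -0.2845  0.0343]
roof 1643 [615.5 246.2] [161.2 185.2] 66.02 z 0.0955 mean [0.6158 0.2415 0.0955]
casetop 221 [624.6 219.6] [76.6 47.4] 67.41 z 0.0495 mean [0.624  0.217  0.0496]
```

Call:
move_arm --pt "-20 -17 0 8.5 50" --pt "-39 -35 0 17 50" --pt "-59 -52 0 25.5 50" --pt "-79 -70 0 34 50" --pt "-98 -87 0 42.5 50" --pt "-118 -104 0 51 50" --pt "-137 -122 0 59.5 50" --pt "-157 -139 0 68 50" --pt "-177 -157 0 76.5 50" --pt "-196 -174 0 85 50" --pt "-216 -192 0 93.5 50" --pt "-236 -209 0 102 50" --pt "-255 -226 0 110.5 50" --pt "-275 -244 0 119 50" --pt "-294 -261 0 127.5 50" --pt "-314 -279 0 136 50" --pt "-334 -296 0 144.5 50" --pt "-353 -313 0 153 50" --pt "-373 -331 0 161.5 50" --pt "-393 -348 0 170 50" --newtons 30

```text
time: 2.1
tool_pos: [0.4906, 0.1422, 0.2308]
tcp_rot: [3.118, -0.378, -0.001]
wrist_force: [0.1, -0.3, -0.7]
width: 0.502
```

```bash
cat >> h.py <<'E'
def st(target=None,yaw=None,pos=None):
    s=bot.read_state(); M=R.from_rotvec(s['tcp_rot']).as_matrix()
    print('t',s['time'],'tcp',s['tool_pos'].round(4),'q',s['q'].round(3),'F',s['wrist_force'].round(1),'w',round(s['width'],3))
    print('tool x yaw',np.degrees(np.arctan2(M[1,0],M[0,0])).round(2),'y yaw',np.degrees(np.arctan2(M[1,1],M[0,1])).round(2),'z',M[:,2].round(4))
    if target is not None: print('shift mm',(M.T@(np.array(target)-s['tool_pos'])*1000).round(1))
    return s,M
E
python3 -c "
from h import *
st((.490,.1425,.101))"
```

```text
t 2.1 tcp [0.4906 0.1422 0.2308] q [ 0.233 -0.048  1.949  0.     1.242  2.046] F [ 0.1 -0.3 -0.7] w 0.502
tool x yaw -13.83 y yaw -103.83 z [-9.e-04 -2.e-04 -1.e+00]
shift mm [ -0.6  -0.2 129.8]
```

Call:
move_arm --pt "-0.5 0 30 4.5 50" --pt "-0.5 0 70 9 50" --pt "-0.5 0 105 9 50" --pt "-0.5 0 130 9 50" --pt "-0.5 0 130 9 50"

```text
time: 2.6
tool_pos: [0.486, 0.1423, 0.0966]
tcp_rot: [3.077, -0.612, -0.014]
wrist_force: [-1.8, -0.8, 0.7]
width: 0.503
```

```bash
python3 -c "
from h import *
cam('side','s1');st((.490,.1425,.101))
crop('s1',150,60,310,220,5,'s1c')"
```

```text
t 2.65 tcp [0.488  0.1429 0.0992] q [ 0.236  0.077  2.082 -0.     0.988  2.199] F [-0.1 -0.4  1.3] w 0.5
tool x yaw -22.48 y yaw -112.48 z [-0.0053 -0.0013 -1.    ]
shift mm [ 1.9 -0.4 -1.9]
```

View pics/s1c.png

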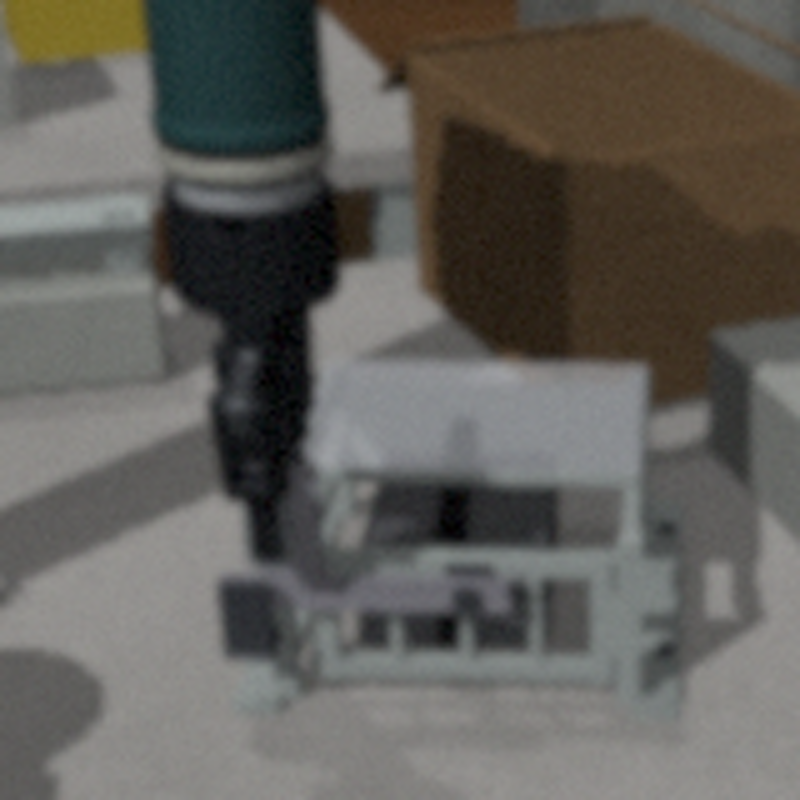

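```bash
python3 - <<'E'
from h import *
c=cam('side','s2'); s,M=st()
v,u=np.mgrid[0:420,0:560]; p=P(c,u,v)
m=(u>185)&(u<230)&(v>140)&(v<182)&(c['depth']>0)
q=(p[m]-s['tool_pos'])@M*1000
# bins: in tool frame
for z0 in range(-35,10,4):
    k=(q[:,2]>z0)&(q[:,2]<=z0+4)&(abs(q[:,1])<45)
    for nm,kk in (('yneg',k&(q[:,1]<-8)),('mid',k&(abs(q[:,1])<8)),('ypos',k&(q[:,1]>8))):
        a=q[kk]
        if len(a): print(z0,nm,len(a),'x',a[:,0].min().round(),a[:,0].max().round(),'y',np.median(a[:,1]).round(1))
E
```

```text
t 2.7 tcp [0.4899 0.1434 0.1011] q [0.236 0.076 2.079 0.    0.988 2.199] F [ 0.3  0.4 -0.5] w 0.502
tool x yaw -22.48 y yaw -112.48 z [-1.4e-03 -3.0e-04 -1.0e+00]
-35 yneg 6 x 2.0 9.0 y -19.7
-35 mid 10 x 5.0 15.0 y 0.4
-35 ypos 12 x -13.0 8.0 y 35.8
-31 yneg 5 x 2.0 9.0 y -18.9
-31 mid 7 x 8.0 14.0 y 2.6
-31 ypos 21 x -11.0 9.0 y 33.8
-27 yneg 3 x -13.0 8.0 y -22.4
-27 mid 10 x 5.0 15.0 y 3.5
-27 ypos 14 x -12.0 9.0 y 34.2
-23 mid 7 x 7.0 16.0 y 3.3
-23 ypos 17 x -12.0 9.0 y 36.1
-19 mid 9 x 7.0 16.0 y 3.3
-19 ypos 14 x -12.0 9.0 y 34.7
-15 mid 6 x 6.0 16.0 y 2.6
-15 ypos 17 x -12.0 8.0 y 35.7
-11 mid 10 x 6.0 16.0 y 2.9
-11 ypos 12 x -13.0 8.0 y 33.5
-7 mid 7 x 6.0 15.0 y 3.2
-7 ypos 6 x -12.0 8.0 y 31.1
-3 mid 6 x 5.0 15.0 y 3.7
-3 ypos 11 x -11.0 5.0 y 29.8
1 mid 8 x 5.0 15.0 y 1.9
1 ypos 2 x -10.0 -8.0 y 27.3
5 mid 9 x 5.0 14.0 y 4.5
9 mid 8 x 4.0 16.0 y 2.1
```

Call:
move_arm --pt "0 0 0 0 0" --pt "0 0 0 0 0" --pt "0 0 0 0 0" --pt "0 0 0 0 0" --pt "0 0 0 0 0" --pt "0 0 0 0 0" --newtons 35

```text
time: 3.3
tool_pos: [0.4917, 0.1438, 0.1032]
tcp_rot: [-3.08, 0.612, -0.005]
wrist_force: [0.3, 0.1, 7.0]
width: 0.089
```

```bash
python3 -c "
from h import *
st()
for a in np.arange(0,.4,.05):
    print(a.round(2),(85*np.cos(a)-52*np.sin(a)-85).round(1),(85*np.sin(a)+52*np.cos(a)-52).round(1))"
```

```text
t 3.3 tcp [0.4917 0.1438 0.1032] q [ 0.236  0.074  2.077 -0.     0.987  2.199] F [0.3 0.1 7. ] w 0.089
tool x yaw -22.47 y yaw -112.47 z [ 3.3e-03  8.0e-04 -1.0e+00]
0.0 0.0 0.0
0.05 -2.7 4.2
0.1 -5.6 8.2
0.15 -8.7 12.1
0.2 -12.0 15.9
0.25 -15.5 19.4
0.3 -19.2 22.8
0.35 -23.0 26.0
```

Call:
move_arm --pt "3 0 -4 0 0" --pt "5.5 0 -8 0 0" --pt "8.5 0 -12 0 0" --pt "12 0 -16 0 0" --pt "15.5 0 -19.5 0 0" --pt "19 0 -23 0 0" --pt "21 0 -24.5 0 0" --pt "21 0 -24.5 0 0"

```text
time: 4.1
tool_pos: [0.5099, 0.1353, 0.1262]
tcp_rot: [3.081, -0.613, 0.0]
wrist_force: [-0.0, 2.3, -3.4]
width: 0.087
```

```bash
python3 -c "
from h import *
st()
cam('side','s3');
crop('s3',150,60,310,220,5,'s3c')"
```

```text
t 4.1 tcp [0.5099 0.1353 0.1262] q [ 0.212  0.078  2.025 -0.     1.039  2.176] F [-0.   2.3 -3.4] w 0.087
tool x yaw -22.49 y yaw -112.49 z [ 1.e-04 -0.e+00 -1.e+00]
```

View pics/s3c.png

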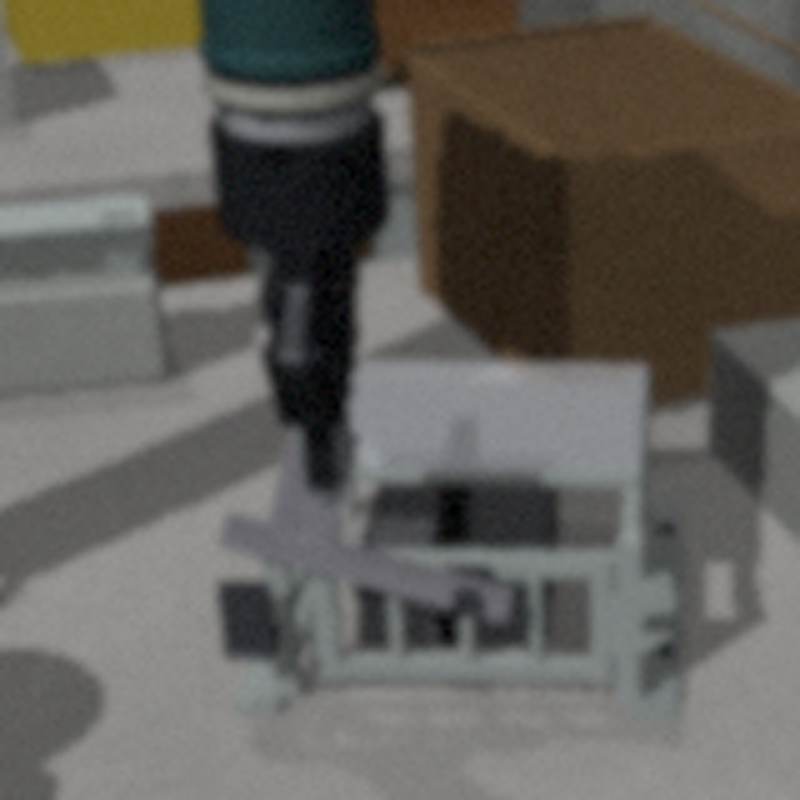

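```bash
python3 -c "
import numpy as np
for d in [1,3,6,10,15,20,25,30,35,40,45,48,48]:
    t=np.radians(d);x=-17.4*np.cos(t)-139*np.sin(t);y=-17.4*np.sin(t)+139*np.cos(t)
    print(d,round(-(y-139),1),round(-(x+17.4),1))"
```

```text
1 0.3 2.4
3 1.1 7.3
6 2.6 14.4
10 5.1 23.9
15 9.2 35.4
20 14.3 46.5
25 20.4 57.1
30 27.3 67.2
35 35.1 76.6
40 43.7 85.3
45 53.0 93.2
48 58.9 97.5
48 58.9 97.5
```

Call:
move_arm --pt "0.3 2.4 0 -1 0" --pt "1.1 7.3 0 -3 0" --pt "2.6 14.4 0 -6 0" --pt "5.1 23.9 0 -10 0" --pt "9.2 35.4 0 -15 0" --pt "14.3 46.5 0 -20 0" --pt "20.4 57.1 0 -25 0" --pt "27.3 67.2 0 -30 0" --pt "35.1 76.6 0 -35 0" --pt "43.7 85.3 0 -40 0" --pt "53 93.2 0 -45 0" --pt "58.9 97.5 0 -48 0" --pt "58.9 97.5 0 -48 0"

```text
time: 5.45
tool_pos: [0.526, 0.0215, 0.1262]
tcp_rot: [3.063, 0.695, -0.004]
wrist_force: [-6.4, 0.4, 3.6]
width: 0.085
```

```bash
python3 -c "
from h import *
st()
cam('side','s4');
crop('s4',150,60,310,220,5,'s4c')"
```

```text
t 5.45 tcp [0.526  0.0215 0.1262] q [-5.000e-03  7.700e-02  2.026e+00 -2.000e-03  1.041e+00  1.120e+00] F [-6.4  0.4  3.6] w 0.085
tool x yaw 25.58 y yaw -64.42 z [-0.0022 -0.0015 -1.    ]
```

View pics/s4c.png

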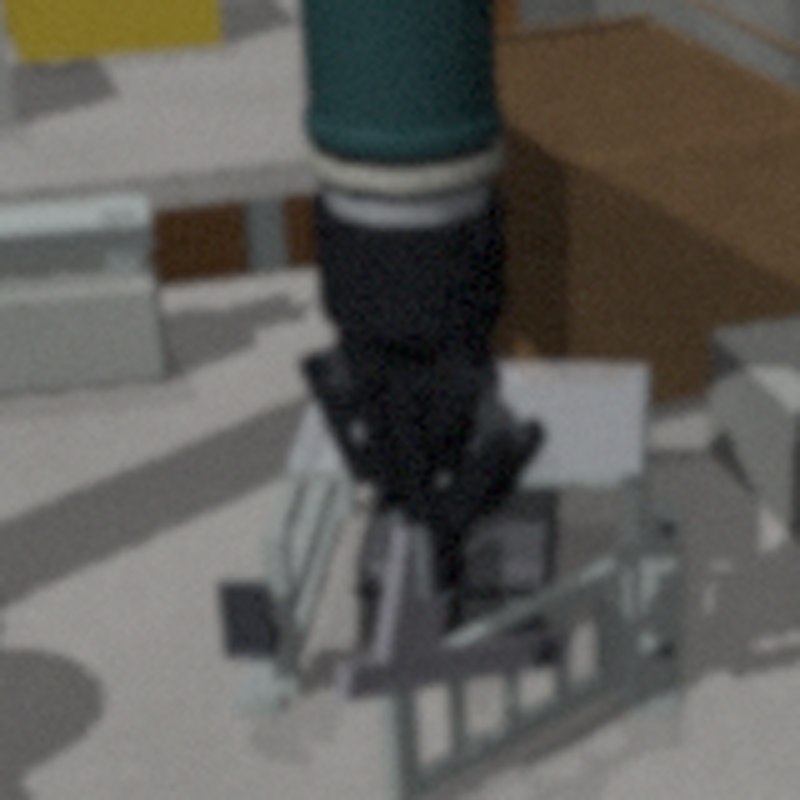

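Call:
move_arm --pt "0 2.4 0 -1 0" --pt "0.4 7.3 0 -3 0" --pt "1.8 14.4 0 -6 0" --pt "4.1 23.9 0 -10 0" --pt "8.2 35.4 0 -15 0" --pt "13.3 46.5 0 -20 0" --pt "19.4 57.1 0 -25 0" --pt "26.3 67.2 0 -30 0" --pt "34.1 76.6 0 -35 0" --pt "42.7 85.3 0 -40 0" --pt "52 93.2 0 -45 0" --pt "58 97.5 0 -48 0" --pt "60 99 0 -49 0" --pt "60 99 0 -49 0"

```text
time: 6.9
tool_pos: [0.6233, -0.0419, 0.1263]
tcp_rot: [2.498, 1.902, -0.004]
wrist_force: [-3.6, -3.2, 2.6]
width: 0.085
```

```bash
python3 -c "
from h import *
st()
cam('side','s5');
crop('s5',150,60,310,220,5,'s5c')"
```

```text
t 6.9 tcp [ 0.6233 -0.0419  0.1263] q [-0.106  0.254  1.818 -0.003  1.07   0.165] F [-3.6 -3.2  2.6] w 0.085
tool x yaw 74.56 y yaw -15.44 z [-8.0e-04 -2.6e-03 -1.0e+00]
```

View pics/s5c.png

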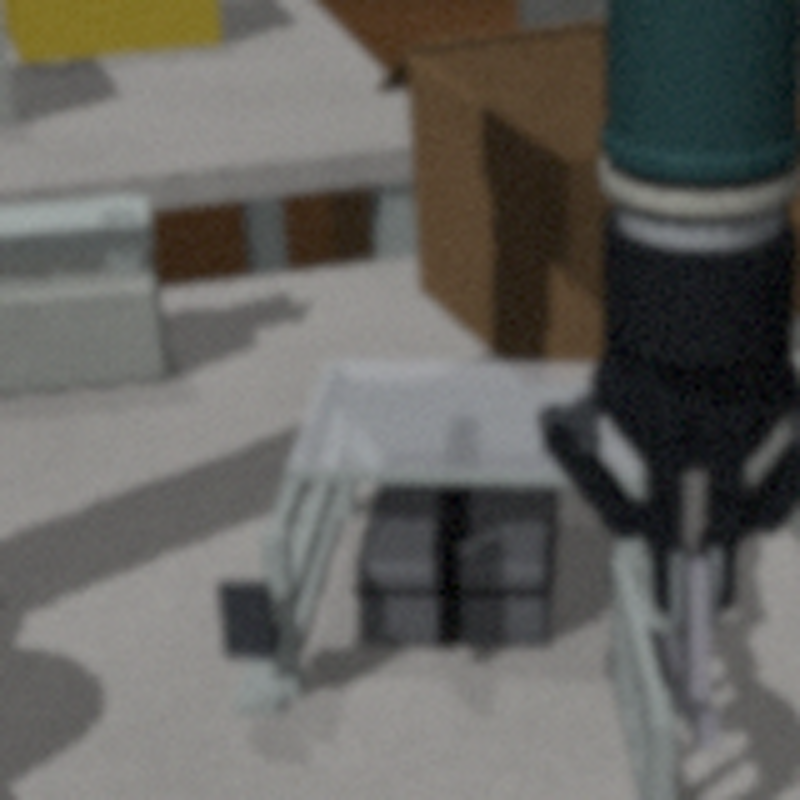

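Call:
move_arm --pt "0 0 0 0 35" --pt "0 0 0 0 35" --pt "0 0 0 0 35" --pt "0 0 -15 0 35" --pt "0 0 -50 0 35" --pt "0 0 -70 0 35" --pt "0 0 -70 0 35"

```text
time: 7.65
tool_pos: [0.627, -0.0409, 0.2017]
tcp_rot: [2.495, 1.898, 0.011]
wrist_force: [0.1, -1.0, 0.7]
width: 0.353
```

```bash
python3 - <<'E'
from h import *
cam('top','t6');cam('side','s6');crop('s6',150,60,310,220,5,'s6c')
c=load('s6')
rect(c,(225,150,275,175),.045,.056,'casetop'); rect(c,(230,150,260,180),.072,.09,'fin')
st((.571,.153,.18))
E
```

```text
casetop 309 [619.7 206.3] [104.5  46.3] 68.44 z 0.0493 mean [0.619  0.2044 0.0492]
fin 39 [572.1 159.3] [34.3 10. ] 67.42 z 0.0785 mean [0.5705 0.1555 0.0778]
t 7.75 tcp [ 0.6243 -0.0407  0.1971] q [-0.105  0.193  1.754  0.     1.192  0.165] F [ 0.5 -0.  -0.6] w 0.351
tool x yaw 74.52 y yaw -15.48 z [ 2.4e-03 -2.0e-04 -1.0e+00]
shift mm [ 172.4 -103.1   17. ]
```

View pics/t6.png

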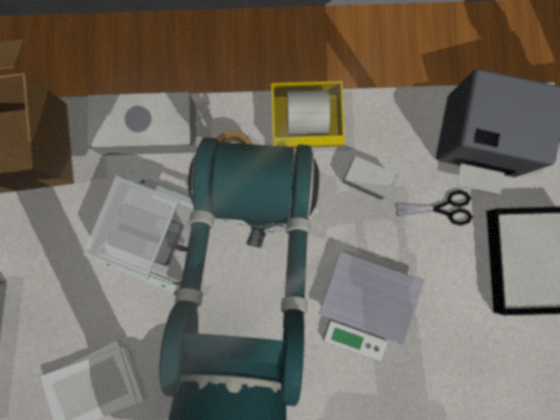

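View pics/s6c.png

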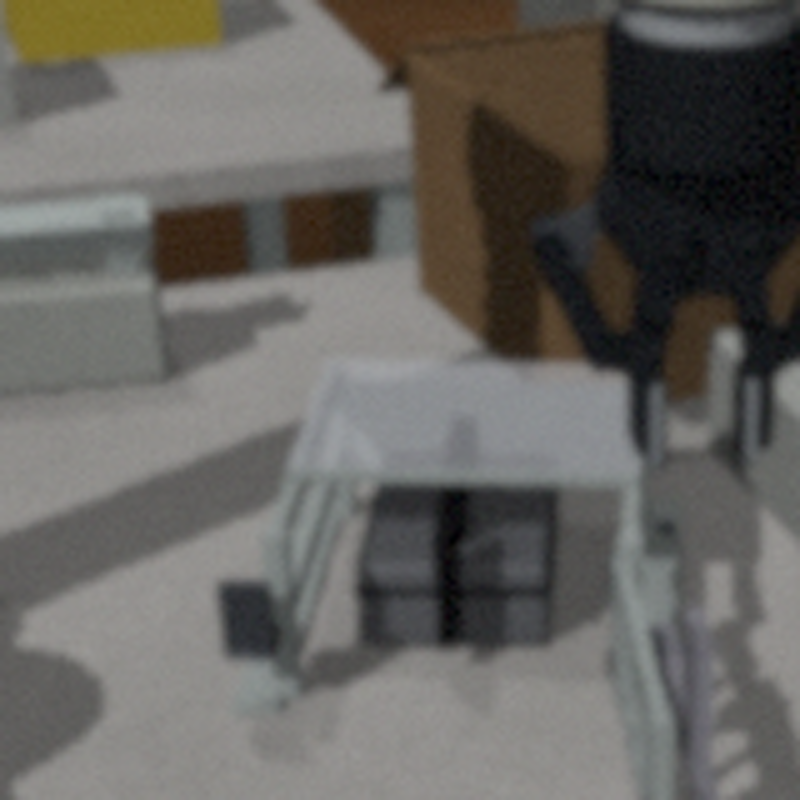

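Call:
move_arm --pt "30 -18 0 1.5 50" --pt "65 -39 0 3 50" --pt "100 -60 0 4.5 50" --pt "135 -80 0 6 50" --pt "162 -96 0 7.2 50" --pt "174.5 -103.5 0 7.2 50" --pt "174.5 -103.5 30 7.2 50" --pt "174.5 -103.5 65 7.2 50" --pt "174.5 -103.5 100 7.2 50" --pt "174.5 -103.5 130 7.2 50" --pt "174.5 -103.5 152 7.2 50" --pt "174.5 -103.5 152 7.2 50" --pt "174.5 -103.5 152 7.2 50"

```text
time: 9.05
tool_pos: [0.5698, 0.1545, 0.043]
tcp_rot: [-2.614, -1.741, 0.003]
wrist_force: [0.2, 0.5, 0.3]
width: 0.5
```

```bash
python3 - <<'E'
from h import *
cam('side','s7');crop('s7',170,80,310,220,5,'s7c')
st((.571,.155,.045))
E
```

```text
t 9.1 tcp [0.571  0.1549 0.0443] q [ 0.223  0.29   1.946 -0.     0.905  0.619] F [0.5 0.6 1.3] w 0.5
tool x yaw 67.31 y yaw -22.69 z [ 6.e-04 -0.e+00 -1.e+00]
shift mm [ 0.1 -0.1 -0.7]
```

View pics/s7c.png

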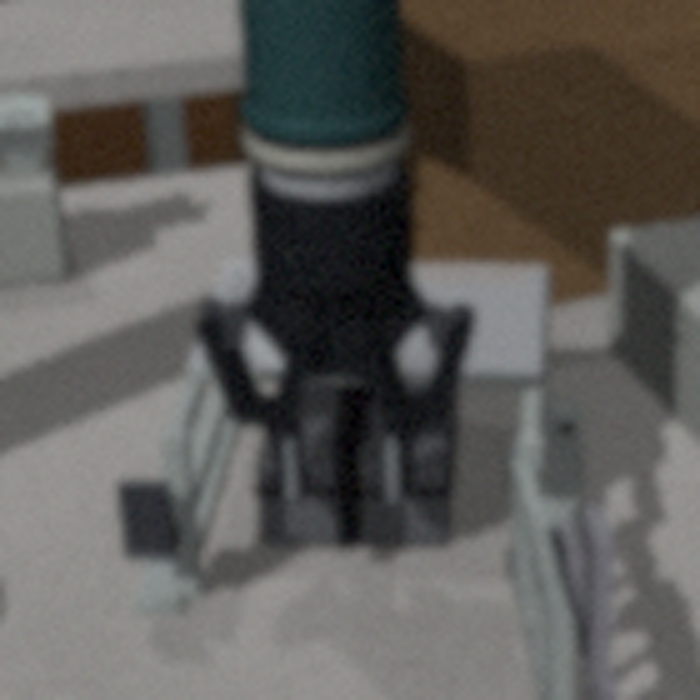

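```bash
python3 - <<'E'
from h import *
c=load('s7'); s,M=st()
v,u=np.mgrid[0:420,0:560]; p=P(c,u,v)
m=(u>215)&(u<270)&(v>150)&(v<192)&(c['depth']>0)
q=(p[m]-s['tool_pos'])@M*1000
for z0 in range(-32,30,4):
    k=(q[:,2]>z0)&(q[:,2]<=z0+4)&(abs(q[:,1])<45)&(q[:,0]<13)
    out=[]
    for nm,kk in (('yneg',k&(q[:,1]<-12)),('mid',k&(abs(q[:,1])<=12)),('ypos',k&(q[:,1]>12))):
        a=q[kk]
        if len(a): out.append((nm,len(a),'x',a[:,0].min().round(),'y',a[:,1].min().round(1),a[:,1].max().round(1)))
    print(z0,*out)
E
```

```text
t 9.1 tcp [0.571  0.1549 0.0443] q [ 0.223  0.29   1.946 -0.     0.905  0.619] F [0.5 0.6 1.3] w 0.5
tool x yaw 67.31 y yaw -22.69 z [ 6.e-04 -0.e+00 -1.e+00]
-32 ('yneg', 6, 'x', np.float64(-12.0), 'y', np.float64(-33.0), np.float64(-23.3)) ('mid', 8, 'x', np.float64(-12.0), 'y', np.float64(-5.2), np.float64(4.3)) ('ypos', 8, 'x', np.float64(-14.0), 'y', np.float64(19.9), np.float64(32.1))
-28 ('yneg', 11, 'x', np.float64(-15.0), 'y', np.float64(-36.0), np.float64(-23.0)) ('mid', 6, 'x', np.float64(-11.0), 'y', np.float64(-5.4), np.float64(4.3)) ('ypos', 10, 'x', np.float64(-14.0), 'y', np.float64(19.9), np.float64(31.9))
-24 ('yneg', 6, 'x', np.float64(-14.0), 'y', np.float64(-35.9), np.float64(-22.8)) ('mid', 8, 'x', np.float64(-13.0), 'y', np.float64(-5.7), np.float64(4.6)) ('ypos', 10, 'x', np.float64(-15.0), 'y', np.float64(19.9), np.float64(32.1))
-20 ('yneg', 12, 'x', np.float64(-12.0), 'y', np.float64(-36.1), np.float64(-23.0)) ('mid', 5, 'x', np.float64(-12.0), 'y', np.float64(-3.2), np.float64(4.2)) ('ypos', 3, 'x', np.float64(-14.0), 'y', np.float64(22.0), np.float64(26.8
[... 786 characters left out ...]
0)) ('mid', 6, 'x', np.float64(-12.0), 'y', np.float64(-4.1), np.float64(4.1)) ('ypos', 2, 'x', np.float64(-11.0), 'y', np.float64(26.0), np.float64(26.5))
0 ('mid', 7, 'x', np.float64(-12.0), 'y', np.float64(-4.1), np.float64(4.1))
4 ('mid', 8, 'x', np.float64(-13.0), 'y', np.float64(-4.5), np.float64(3.8))
8 ('mid', 5, 'x', np.float64(-12.0), 'y', np.float64(-4.4), np.float64(3.9))
12 ('mid', 8, 'x', np.float64(-11.0), 'y', np.float64(-4.6), np.float64(3.9))
16 ('mid', 7, 'x', np.float64(-14.0), 'y', np.float64(-5.2), np.float64(4.3))
20 ('mid', 9, 'x', np.float64(-14.0), 'y', np.float64(-5.1), np.float64(4.1))
24 ('mid', 3, 'x', np.float64(-9.0), 'y', np.float64(-5.5), np.float64(4.2))
28
```

Call:
move_arm --pt "0 0 0 0 0" --pt "0 0 0 0 0" --pt "0 0 0 0 0" --pt "0 0 0 0 0" --pt "0 0 0 0 0" --pt "0 0 0 0 0" --pt "-3 0 0 0 0" --pt "-10 0 0 0 0" --pt "-20 0 0 0 0" --pt "-30 0 0 0 0" --newtons 50

```text
time: 10.1
tool_pos: [0.561, 0.1286, 0.0455]
tcp_rot: [2.615, 1.74, 0.009]
wrist_force: [2.5, 4.7, 3.2]
width: 0.113
```

```bash
python3 - <<'E'
from h import *
st()
E
```

```text
t 10.1 tcp [0.561  0.1286 0.0455] q [0.181 0.259 1.984 0.002 0.893 0.576] F [2.5 4.7 3.2] w 0.113
tool x yaw 67.28 y yaw -22.72 z [ 0.005   0.0027 -1.    ]
```

Call:
move_arm --pt "-15 0 0 0 0" --pt "-30 0 0 0 0" --pt "-45 0 0 0 0" --pt "-60 0 0 0 0" --pt "-75 0 0 0 0" --pt "-90 0 0 0 0" --pt "-105 0 0 0 0" --pt "-120 0 0 0 0" --pt "-135 0 0 0 0" --pt "-150 0 0 0 0" --pt "-165 0 0 0 0" --pt "-180 0 0 0 0" --pt "-193 0 0 0 0" --pt "-203 0 0 0 0" --pt "-208 0 0 0 0" --pt "-210 0 0 0 0" --pt "-210 0 0 0 0" --pt "-210 0 0 0 0"

```text
time: 11.9
tool_pos: [0.4799, -0.0661, 0.0455]
tcp_rot: [2.615, 1.738, 0.006]
wrist_force: [2.3, 4.0, 7.0]
width: 0.109
```

```bash
python3 - <<'E'
from h import *
st(); cam('side','s8')
E
```

```text
t 11.9 tcp [ 0.4799 -0.0661  0.0455] q [-1.890e-01  1.020e-01  2.174e+00  2.000e-03  8.620e-01  2.070e-01] F [2.3 4.  7. ] w 0.109
tool x yaw 67.24 y yaw -22.76 z [ 4.2e-03  7.0e-04 -1.0e+00]
```

View pics/s8.png

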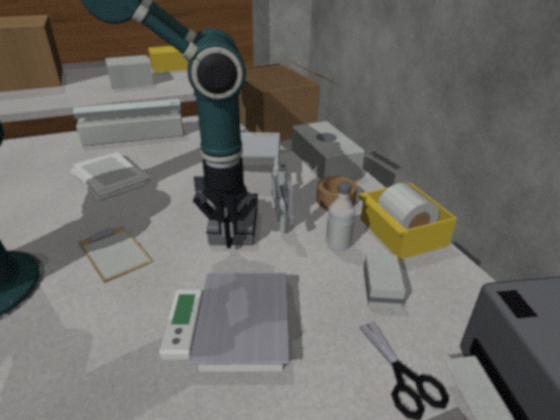

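Call:
move_arm --pt "0 0 0 0 50" --pt "0 0 0 0 50" --pt "0 0 0 0 50" --pt "0 0 -10 0 50" --pt "0 0 -40 0 50" --pt "0 0 -80 0 50" --pt "0 0 -120 0 50" --pt "0 0 -150 0 50" --pt "0 0 -150 0 50"

```text
time: 12.85
tool_pos: [0.4816, -0.0671, 0.2001]
tcp_rot: [2.608, 1.737, 0.012]
wrist_force: [-0.2, -0.1, 0.7]
width: 0.5
```

```bash
python3 - <<'E'
from h import *
cam('side','s9'); cam('top','t9')
crop('s9',180,120,320,260,5,'s9c')
c=load('s9'); v,u=np.mgrid[0:420,0:560]; p=P(c,u,v)
rect(c,(195,170,265,225),.044,.056,'casetop'); rect(c,(215,185,245,250),.074,.086,'handle+fin')
st()
E
```

```text
casetop 629 [540.   11.6] [128.1  48.4] 66.77 z 0.0493 mean [0.5385 0.0061 0.0493]
handle+fin 175 [513.9  16.3] [95.4 14.1] 67.53 z 0.0813 mean [0.5119 0.0105 0.0807]
t 12.95 tcp [ 0.4784 -0.0665  0.1951] q [-0.19  -0.079  2.045 -0.     1.173  0.206] F [-0.4 -0.9 -0.7] w 0.502
tool x yaw 67.32 y yaw -22.68 z [ 2.4e-03 -5.0e-04 -1.0e+00]
```

View pics/s9c.png

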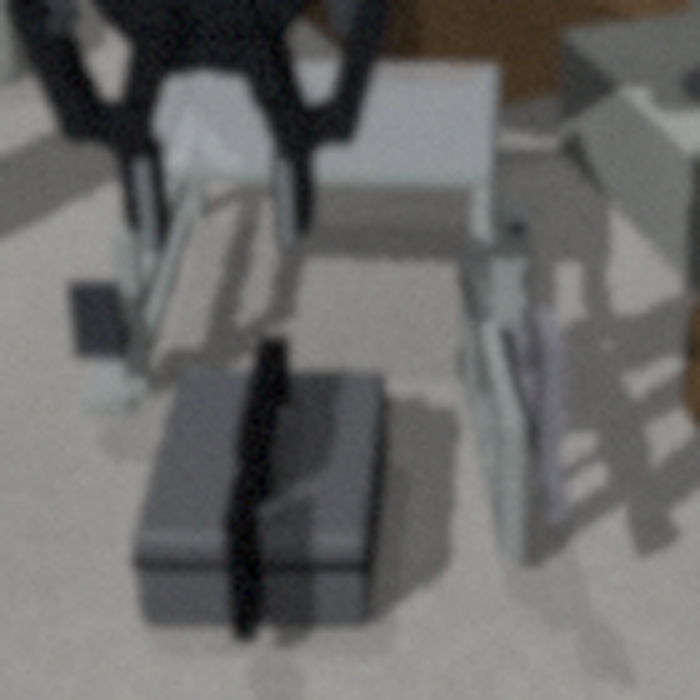

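View pics/t9.png

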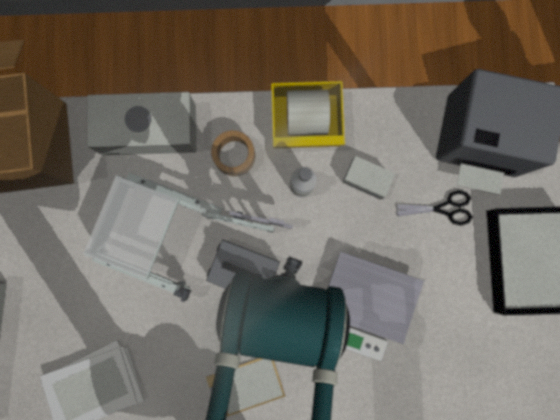

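Call:
move_arm --pt "20 0 0 0 50" --pt "50 1 0 0 50" --pt "78 1 0 0 50" --pt "89 1 10 0 50" --pt "89 1 40 0 50" --pt "89 1 80 0 50" --pt "89 1 110 0 50" --pt "89 1 130 0 50" --pt "89 1 138 0 50" --pt "89 1 138 0 50" --pt "89 1 138 0 50"

```text
time: 14.05
tool_pos: [0.5133, 0.0152, 0.056]
tcp_rot: [2.615, 1.741, 0.0]
wrist_force: [0.2, 0.8, 0.2]
width: 0.505
```

```bash
python3 - <<'E'
from h import *
c=cam('side','s10');crop('s10',180,120,300,240,5,'s10c')
s,M=st((.5138,.0152,.057))
E
```

```text
t 14.1 tcp [0.514  0.0152 0.0567] q [-0.019  0.14   2.105 -0.     0.895  0.377] F [0.2 0.6 0. ] w 0.501
tool x yaw 67.32 y yaw -22.68 z [ 1.6e-03 -1.0e-04 -1.0e+00]
shift mm [-0.1 -0.2 -0.3]
```

View pics/s10c.png

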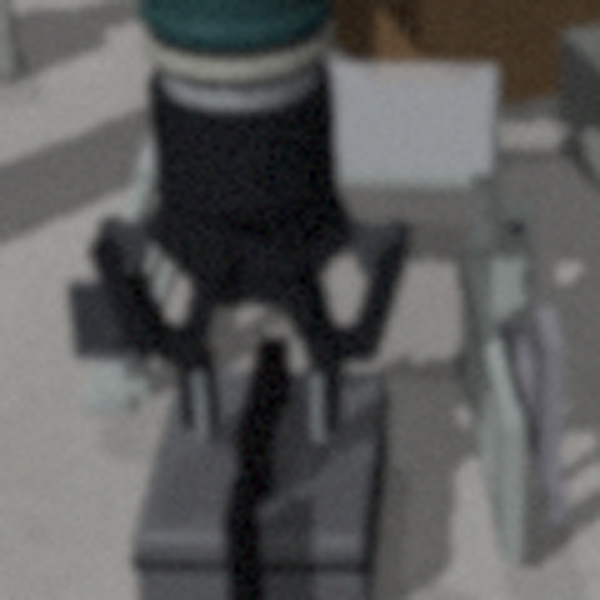

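Call:
move_arm --pt "0 0 0 0 0" --pt "0 0 0 0 0" --pt "0 0 0 0 0" --pt "0 0 0 0 0" --pt "0 0 0 0 0" --pt "0 0 0 0 0" --pt "0 0 -5 0 0" --pt "0 0 -15 0 0" --pt "0 0 -35 0 0" --pt "0 0 -60 0 0" --pt "0 0 -80 0 0" --pt "0 0 -85 0 0" --pt "0 0 -85 0 0" --newtons 70

```text
time: 15.4
tool_pos: [0.5135, 0.0154, 0.1414]
tcp_rot: [2.614, 1.741, 0.002]
wrist_force: [-0.7, -0.3, -4.7]
width: 0.149
```

```bash
python3 - <<'E'
from h import *
c=cam('side','s11')
st((.5138,.0152,.057))
rect(c,(150,120,290,260),.125,.142,'casetop')
rect(c,(150,120,290,260),.158,.175,'h')
E
```

```text
t 15.45 tcp [0.5125 0.0154 0.1402] q [-0.019  0.035  2.042 -0.     1.066  0.377] F [-0.   0.2 -6.2] w 0.147
tool x yaw 67.32 y yaw -22.68 z [-9.e-04  0.e+00 -1.e+00]
shift mm [ 0.3  1.4 83.2]
casetop 780 [531.8 -10.7] [172.7  52.3] 62.76 z 0.1335 mean [ 0.5289 -0.0151  0.1331]
h 243 [514.2  13.6] [90.5 37.3] 52.22 z 0.1654 mean [0.5091 0.0052 0.1657]
```

View pics/s11.png

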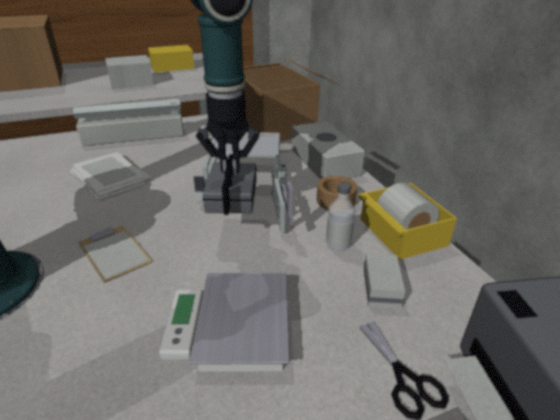

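Call:
move_arm --pt "-6 1 0 0 0" --pt "-18 3 0 -0.5 0" --pt "-36 6 0 -1 0" --pt "-58 10 0 -1.4 0" --pt "-80 13.5 0 -1.4 0" --pt "-102 17 0 -1.4 0" --pt "-124 21 0 -1.4 0" --pt "-146 25 0 -1.4 0" --pt "-168 28.5 0 -1.4 0" --pt "-190 32 0 -1.4 0" --pt "-212 36 0 -1.4 0" --pt "-234 39.5 0 -1.4 0" --pt "-254 43 0 -1.4 0" --pt "-270 46 0 -1.4 0" --pt "-282 48 0 -1.4 0" --pt "-289 49 0 -1.4 0" --pt "-292 49.5 0 -1.4 0" --pt "-292 49.5 0 -1.4 0" --pt "-292 49.5 0 -1.4 0"

```text
time: 17.35
tool_pos: [0.4463, -0.2725, 0.1407]
tcp_rot: [-2.593, -1.773, -0.0]
wrist_force: [0.5, 0.1, -6.7]
width: 0.152
```

```bash
python3 - <<'E'
from h import *
c=cam('side','s12');cam('top','t12')
s,M=st((.4467,-.2733,.1415))
v,u=np.mgrid[0:420,0:560]
for n in('s12','t12'):
    c=load(n); p=P(c,u,v); q=(p-s['tool_pos'])@M*1000
    k=(c['depth']>0)&(abs(q[...,2]-7.5)<4)&(abs(q[...,0])<110)&(abs(q[...,1])<65)
    print(n,k.sum()); a=q[k]; print(np.percentile(a[:,:2],[0,2,50,98,100],axis=0).round(1), np.median(a[:,2]))
    r=cv2.minAreaRect(a[:,:2].astype(np.float32)); print(r)
    # case sides / ends: points below top
    k=(c['depth']>0)&(q[...,2]>14)&(q[...,2]<55)&(abs(q[...,0])<110)&(abs(q[...,1])<65); a=q[k]
    print(len(a),np.percentile(a,[0,5,50,95,100],axis=0).round(1))
E
```

```text
t 17.45 tcp [ 0.4464 -0.2725  0.1408] q [-0.596  0.053  2.021  0.     1.067 -0.225] F [ 0.3 -0.5 -6.1] w 0.153
tool x yaw 68.76 y yaw -21.24 z [ 0.e+00  3.e-04 -1.e+00]
shift mm [-0.6  0.6 -0.7]
s12 2757
[[-100.3  -50.6]
 [ -69.6  -48.4]
 [ -25.     9. ]
 [  52.2   47.7]
 [  69.2   49.3]] 8.01859242400015
((-15.509140014648438, -0.7630653381347656), (169.56044006347656, 99.67410278320312), 0.1496984362602234)
1304 [[-101.2  -51.3   14. ]
 [ -98.8  -44.8   15.8]
 [ -69.2    4.3   31.7]
 [ -66.1   48.9   52.1]
 [  61.4   50.3   54.9]]
t12 1629
[[-54.7 -49.4]
 [ -4.3 -47.4]
 [ 36.5   2. ]
 [ 69.4  48.7]
 [ 73.8  50.5]] 7.650437738985198
((9.60628890991211, 0.5200233459472656), (128.43666076660156, 99.80215454101562), 0.0808069035410881)
154 [[-59.8 -50.6  14. ]
 [ 21.6 -46.7  14.9]
 [ 70.3   3.6  24. ]
 [ 73.4  51.2  49.7]
 [ 73.9  51.5  54.1]]
```

View pics/s12.png

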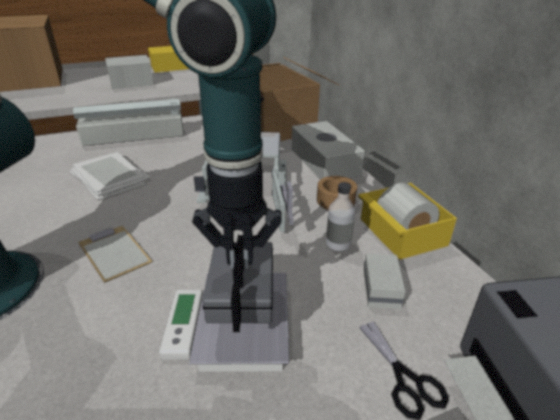

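View pics/t12.png

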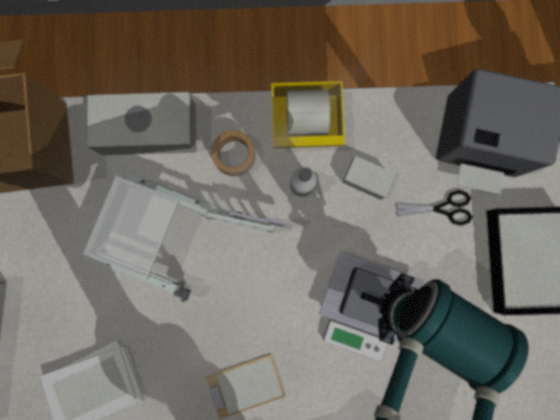

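Call:
move_arm --pt "-0.8 0.6 8 0 0" --pt "-0.8 0.6 18 0 0" --pt "-0.8 0.6 28 0 0" --pt "-0.8 0.6 36 0 0" --pt "-0.8 0.6 41 0 0" --pt "-0.8 0.6 44 0 0" --pt "-0.8 0.6 45 0 0" --pt "-0.8 0.6 46 0 0" --pt "-0.8 0.6 46 0 0" --pt "-0.8 0.6 46 0 0"

```text
time: 18.45
tool_pos: [0.4468, -0.2743, 0.0952]
tcp_rot: [2.593, 1.773, 0.0]
wrist_force: [0.1, -0.1, -5.7]
width: 0.15
```

```bash
python3 -c "
from h import *
st()"
```

```text
t 18.45 tcp [ 0.4468 -0.2743  0.0952] q [-0.598  0.107  2.057 -0.     0.976 -0.227] F [ 0.1 -0.1 -5.7] w 0.15
tool x yaw 68.72 y yaw -21.28 z [ 6.e-04 -4.e-04 -1.e+00]
```

Call:
move_arm --pt "0 0 0.5 0 0" --pt "0 0 1 0 0" --pt "0 0 1.5 0 0" --pt "0 0 2 0 0" --pt "0 0 2 0 0" --pt "0 0 2 0 0"

```text
time: 19.05
tool_pos: [0.4465, -0.274, 0.0927]
tcp_rot: [-2.593, -1.773, 0.0]
wrist_force: [0.9, 0.3, -6.9]
width: 0.148
```

Call:
move_arm --pt "0 0 0.4 0 0" --pt "0 0 0.8 0 0" --pt "0 0 1.2 0 0" --pt "0 0 1.6 0 0" --pt "0 0 1.6 0 0" --pt "0 0 1.6 0 0"

```text
time: 19.65
tool_pos: [0.4465, -0.2741, 0.0922]
tcp_rot: [2.593, 1.773, -0.0]
wrist_force: [-4.0, 3.2, 4.3]
width: 0.148
```

Call:
move_arm --pt "0 0 -0.6 0 0" --pt "0 0 -0.8 0 20" --pt "0 0 -0.8 0 40" --pt "0 0 -0.8 0 50" --pt "0 0 -0.8 0 50" --pt "0 0 -10 0 50" --pt "0 0 -40 0 50" --pt "0 0 -85 0 50" --pt "0 0 -130 0 50" --pt "0 0 -150 0 50" --pt "0 0 -150 0 50"

```text
time: 20.75
tool_pos: [0.449, -0.2758, 0.2469]
tcp_rot: [2.586, 1.768, 0.006]
wrist_force: [0.2, 0.2, -0.1]
width: 0.5
```

```bash
python3 - <<'E'
from h import *
c=cam('side','s13'); st()
rect(c,(150,260,300,365),.029,.042,'scale')
r,a=rect(c,(190,230,290,330),.075,.092,'casetop')
rect(c,(220,230,260,330),.108,.125,'handle')
crop('s13',140,200,320,380,4,'s13c')
E
```

```text
t 20.8 tcp [ 0.4477 -0.2749  0.2439] q [-0.598 -0.032  1.909 -0.     1.259 -0.227] F [-0.3 -0.2 -0.7] w 0.499
tool x yaw 68.72 y yaw -21.28 z [ 0.0043 -0.003  -1.    ]
scale 3567 [ 445.8 -273.3] [200.4 150.3] 68.91 z 0.0343 mean [ 0.4363 -0.3126  0.0344]
casetop 1828 [ 467.  -287.9] [151.1  50.5] 68.71 z 0.0842 mean [ 0.4675 -0.2941  0.084 ]
handle 397 [ 445.6 -274.7] [90.2 14.2] 68.74 z 0.1162 mean [ 0.4438 -0.2801  0.1158]
```

View pics/s13c.png

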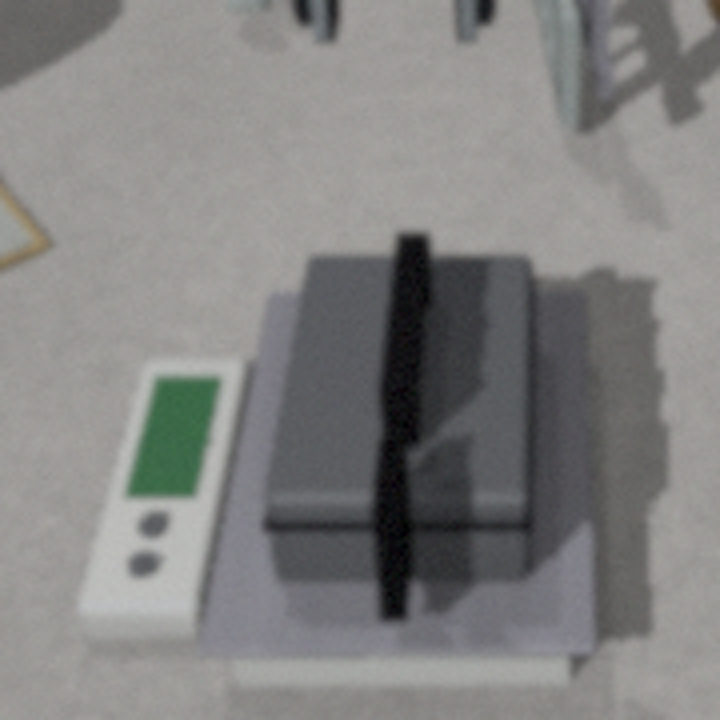

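```bash
python3 - <<'E'
from h import *
c=cam('top','t14')
rect(c,(285,160,320,200),.1,.17,'san')
rect(c,(205,125,262,180),.04,.055,'tape')
rect(c,(335,145,405,200),.035,.055,'carton')
rect(c,(390,180,480,230),.004,.03,'sciss')
rect(c,(195,195,310,240),.078,.09,'gate')
E
```

```text
san 351 [ 711.2 -125.9] [43.3 43.7] 87.56 z 0.1138 mean [ 0.7065 -0.1245  0.1243]
tape 740 [788.1  32. ] [98.8 97.7] 76.45 z 0.0475 mean [0.7879 0.0316 0.0473]
carton 1187 [ 721.6 -281.1] [100.2  61.1] 63.98 z 0.0448 mean [ 0.7207 -0.2806  0.0446]
sciss 846 [ 658.4 -441.1] [177.5  83.1] 78.76 z 0.0078 mean [ 0.647  -0.4561  0.008 ]
gate 301 [628.9  19.6] [159.1  18.1] 75.96 z 0.083 mean [0.6251 0.0186 0.0828]
```

View pics/t14.png

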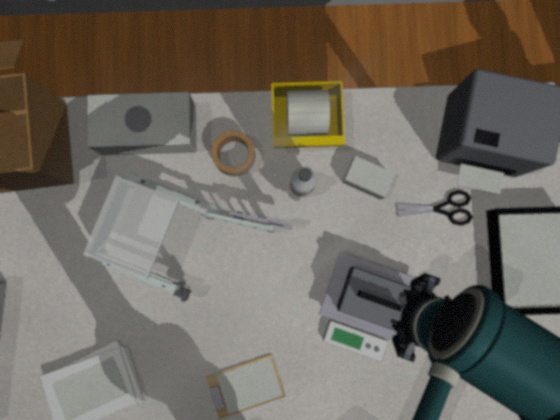

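```bash
python3 -c "
from h import *
print(bot.finish_job()); print(bot.read_state()['time'])"
```

```text
the job is handed in; nothing more can be done
None
the job is handed in; nothing more can be done
```

The job is done and handed in at about 21 s. I lifted the latch by its thumb tab and swung the gate open to about 98°. I then drew the case out by its end tab about 240 mm, so its back end was roughly 30 mm past the bay front, and released it. Last, I took it by the top handle and set it on the scale; the press at touchdown was about 10 N.

Final checks:
- **Position:** the case handle's centre is about 1.4 mm from the platform's middle.
- **Alignment:** the case's long side is within 0.2° of the platform's long side, and its top is level.
- **Height:** depth reads 0.084 m for the case top, against 0.085 m expected. The cameras read about 1 mm low elsewhere too.
- **Gate:** it is still wide open.
- **Bystanders:** the sanitizer bottle, tape roll, carton and scissors all measure where they started, to within 0.5 mm.
- **Robot:** the gripper is empty, raised clear and touching nothing.

No check failed. The only disagreement between the cameras was 1–3 mm in position.

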